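# Line up a slipped tube tray with a tapered pin and lock it

### The arm

A 7-joint arm with a two-finger parallel gripper is mounted at the origin on the work surface. World frame = base frame: x ahead of the robot, y to its left, z up, the work surface at z = 0. Lengths are in m, angles in rad, forces in N, time in s.
With the tool pointing down it reaches from about 0.425 to 0.925 m from the base axis. Payload 6.8 kg.
Tool frame: the origin (TCP) lies at the very end of the fingers, on their centre line; the grasp point (between the pads) lies 19 mm behind it (bot.grip_depth is the distance from the TCP to the grasp point, in m); z points along the fingers, y is the direction in which the jaws open and shut (so a half turn about z gives the same grasp; the last joint's range is limited). The gripper opens to 85 mm and grips with 20 to 120 N. Pads are 22 mm wide; open, the fingers measure 114 mm over their backs; the gripper's body (76 mm by 85 mm) begins 54 mm behind the grasp point. The pads swing forward as they close: fully open they stand 13 mm farther back than shut.
Start: joints at [-1.324, 0.477, 0.022, 1.555, -0.011, 1.109, -0.083], TCP at [0.234, 0.633, 0.231] pointing down, gripper open.
Joint ranges: [-2.96, 2.96], [-0.34, 2.1], [-1.41, 1.46], [0.24, 2.44], [-1.37, 4.51], [0.17, 1.92], [-2.96, 2.96]. Speed limits (rad/s): [2.39, 2.39, 3.14, 3.14, 3.14, 3.14, 3.14].

### API

Orientations are given as a unit quaternion [w, x, y, z].
In Python, from station import bot gives the robot as it stands.
- The arm moves only by the tool step_arm, never from a script. Its argument "increments" is a list of rows, each a list of 7 numbers: the shift along the world's x, y, z in m, then the turn, a rotation vector about the world's x, y, z in degrees, then the gripper command: -1 is fully open, 1 is shut, values between are in proportion. In form: [[dx, dy, dz, rx, ry, rz, fingers], ...]. A call has 1 to 10 rows; each row is the pose to reach, as a shift and turn from the pose commanded when the call began; what a row does not reach only later rows make up. A row lasts 1/12 s, in which the tool goes at most 41.7 mm and 7.16 degrees, less where a joint would pass 70% of its speed; a pose out of reach is approached as far as the arm can. A call with a gripper value outside its range is refused whole. The fingers move at their own pace and stop on an object; "force" is the grip in N (left out, the last holds). Time passes only in rows, so rows that repeat a pose let the fingers close. It gives the time, the measured TCP pose, the force and the opening at its end, in the units of the state.
- bot.get_obs(): the state, without advancing time (a new reading comes with each control period).
- bot.read_camera(name): name is "scene" or "top" or "wrist"; returns a dict with "color" (384x512x3 uint8, red, green, blue), "intrinsics" (3x3 intrinsics, pixels), "D" ([k1, k2, p1, p2, k3] as OpenCV has them; the pictures are not rectified), "extrinsics" (4x4, takes a point from camera to world coordinates). Camera axes: x right, y up, looking along -z (the intrinsics and any distortion apply to the point x, -y, -z); pixel columns grow to the right and rows downward; lengths in m; the calibration is good to about 2 mm. A picture is of the moment at which its call begins. There is no depth.
- bot.hand_in(): hands the job in, once; it reports no verdict.
Trained networks look in the newest picture that a camera, given by its name, has taken for a name from the list of things; names that differ only in an ending like _2 or _b are one class to them, and where a whole thing is asked for, a point or a joint stands for the part that bears it (a point fixed in the world has none). Each returns a list of dicts, best first, with "conf" (0 to 1); they miss things now and then, are a little off and sometimes report something else, mostly with a low value. They report only what shows in the picture. A call takes as long as a camera call. They do not tell look-alikes from the thing itself.
- bot.recognise(thing, camera): "location" ([column, row] as shares, 0 to 1, of the picture: columns of its width, rows of its height, amid what is visible of it).
- bot.place_of(thing, camera): "location" ([column, row] as shares, 0 to 1, of the picture: columns of its width, rows of its height: a listed point, or the origin of a listed thing).
The state is a dict: "t": time; "q": joint angles; "joint_vel": joint speeds; "joint_torque": joint torques, N m; "eef_pos": TCP position; "tool_rot": TCP orientation; "contact_force": force on the tool from outside, world axes, zero at the start; "torque": the same for the moment, N m; "gripper_width": opening from 0.0 (shut) to 1.0 (fully open).
Only numpy, scipy, OpenCV 4.12 (cv2) and the standard library are available. Lean on these libraries where they do the work, as an engineer would, in place of code of your own. Each camera call takes 0.05 s, during which the arm holds its last target.

### The job

The tube tray has slipped sideways on its mixer base, so its two bolt holes no longer line up with the holes below. Push the tapered pin (round knob) fully home through one pair of holes to draw the tray into line, then fit the straight locking pin (flat grip) fully home in the other, and leave both standing there. Do it gently, without forcing the pins or pressing hard on the mixer, and leave everything else on the table where it is.

Things in the scene. Friction and masses are not known exactly. Their poses are not given: they have to be found in the camera images.
- deck: Mixer base fixed to the table: aluminium block 190 (x) x 320 (y) mm, 55 mm high; origin under its centre; x is the tray's sliding direction, y the line of its two round through holes, 24 mm across, at (0, +115) and (0, -115) mm. The white tray lies on it. Grey guide rails along its two ends (y = +-154 mm, 12 mm wide) rise to 77 mm above the table.
- tray (a joint): How far (m) the tray has slipped along the mixer base's +x; 0 = its holes lie exactly over the base's. It starts slipped by 6 to 10 mm and stops at +-12 mm. It cannot lift or turn, and slides against about 2.5 N of friction.
- tray_mid (a point): Middle of the white tray's upper face, 65 mm above the table; moves with the tray. The tray is a plate 130 (x) x 290 (y) x 10 mm with two 24 mm through holes 115 mm either side of this point along the base's y. Over this point it carries a tube rack with capped tubes, 62 (x) x 84 (y) mm, up to 162 mm above the table.
- hole_left (a point): Centre of the base's hole on its +y side, at the height of the tray's upper face (65 mm above the table). Fixed to the base: the tray's own hole is centred [tray] m from it along the base's +x, so the opening through both is centred half of that from it.
- hole_right (a point): The same for the base's hole on its -y side.
- stand: White block fixed to the table, 180 (x) x 70 (y) x 65 mm high, with two 28 mm through sockets 55 mm either side of its centre along its x, each holding one of the pins (which is which varies); origin under its centre.
- drift: Tapered pin, loose, 111 mm tall, 0.2 kg, upright in the stand. Origin at the centre of its lower tip, z up along it. Steel shank 5 mm across at the tip, widening evenly to 22.5 mm at 40 mm height, straight on to 60 mm; collar 34 mm across from 60 to 66 mm, which rests on the stand, or on the tray when home (tip then 5 mm above the table); round black knob 28 mm across from 66 to 111 mm.
- bolt: Straight locking pin, loose, 111 mm tall, 0.2 kg, upright in the stand. Origin at the centre of its lower end, z up along it. Steel shank 20 mm across, 60 mm long, its edge broken by 1 mm; collar 34 mm across from 60 to 66 mm, which rests on the tray when home (end then 5 mm above the table); flat black grip from 66 to 111 mm, 14 mm thick (its x), 56 mm wide (its y).
- bowl: blue plastic bowl, 120 mm across, 55 mm high; origin under its centre. Bystander.
- flask: clear bottle with white cap, 68 mm across, 150 mm high; origin under its centre. Bystander.
- jar: brown glass jar, 68 mm across, 80 mm high; origin under its centre. Bystander.
- beaker: glass beaker, 72 mm across, 90 mm high; origin under its centre. Bystander.
- wrench: steel wrench, 170 mm long, lying on the table on the robot's side of the mixer. Bystander.
- timer: white bench timer, 55 x 75 x 22 mm, lying flat; origin under its centre. Bystander.
- rack: loose white rack full of capped tubes, 70 (x) x 150 (y) x 93 mm high; origin under its centre. Bystander.
There are look-alikes about, which are no part of the job. Leave any orange or turquoise look-alike of the bolt alone. What is shaped like the drift but green is not meant.

How it is judged:
On the way:
1. the tapered pin is fully home in one pair of holes and the tray is in line, the locking pin not yet fitted (((horizontal distance between drift and hole_left below 0.004 m and height (world z) of drift below 0.009 m and angle between drift's own z axis and vertical below 0.1 rad) or (horizontal distance between drift and hole_right below 0.004 m and height (world z) of drift below 0.009 m and angle between drift's own z axis and vertical below 0.1 rad)) and value of joint tray between -0.003 and 0.003 m and not ((horizontal distance between bolt and hole_left below 0.004 m and height (world z) of bolt below 0.009 m and angle between bolt's own z axis and vertical below 0.1 rad) or (horizontal distance between bolt and hole_right below 0.004 m and height (world z) of bolt below 0.009 m and angle between bolt's own z axis and vertical below 0.1 rad))), for 0.2 s.
At the end, for the whole second after the job is handed in: The tapered pin stands in one hole and the locking pin in the other (either way round), each fully home (within 4 mm of its full depth, within 4 mm of the base hole's centre, within 0.1 rad of upright), released and at rest; the tray is in line within 3 mm ((((horizontal distance between drift and hole_left below 0.004 m and height (world z) of drift below 0.009 m and angle between drift's own z axis and vertical below 0.1 rad) and (horizontal distance between bolt and hole_right below 0.004 m and height (world z) of bolt below 0.009 m and angle between bolt's own z axis and vertical below 0.1 rad)) or ((horizontal distance between drift and hole_right below 0.004 m and height (world z) of drift below 0.009 m and angle between drift's own z axis and vertical below 0.1 rad) and (horizontal distance between bolt and hole_left below 0.004 m and height (world z) of bolt below 0.009 m and angle between bolt's own z axis and vertical below 0.1 rad))) and value of joint tray between -0.003 and 0.003 m and linear speed of each of drift, bolt below 0.02 m/s); the robot touches nothing.
It fails at once if a pin is forced: it bears on the mixer base or tray with more than 60 N (contact force between any of drift, bolt and deck above 60 N).
It fails at once if the fingers or the arm press on the mixer, tray or tubes with more than 30 N (contact force between any of the fingers, the arm and deck above 30 N).
It fails at once if a bystander is moved by more than 30 mm (distance of any of bowl, flask, jar, beaker, wrench, timer, rack from where it was at the start of the episode above 0.03 m).
It also fails if it takes over 66 s, if anything falls off the work surface, if the arm or the gripper's body presses on something with over 40 N, if the wrist force passes 120 N, or if a joint passes its speed limit or range.

## Working session

There is one attempt and no reset: what is moved stays moved. The work goes in short steps, Python scripts to look and compute and a tool call to move; the robot and the scene stay as the last step left them, time stands still between calls to the robot, and variables do not carry over. Pictures are saved under pics/ and viewed, and the job is handed in when it is done.

Besides the shell and the picture viewer there is one more tool, called after "Request:" as name(argument=value, ...) on one line, values as JSON. step_arm: Moves the arm, as the interface text tells. Its arguments: {"type":"object","properties":{"increments":{"type":"array","items":{"type":"array","items":{"type":"number"}}},"force":{"type":"number"}},"required":["increments"]}

```bash
ls; mkdir -p pics; cat > h.py <<'E'
import numpy as np, cv2
from station import bot
def snap(n,f):
    c=bot.read_camera(n); cv2.imwrite('pics/'+f,cv2.cvtColor(c['color'],cv2.COLOR_RGB2BGR)); return c
def ray(c,uv):
    p=cv2.undistortPoints(np.array([[uv]],float),np.array(c['intrinsics']),np.array(c['D'],float))[0,0]
    T=np.array(c['extrinsics']); d=T[:3,:3]@np.array([p[0],-p[1],-1]); return T[:3,3],d
def at(c,uv,z):
    o,d=ray(c,uv); return o+d*(z-o[2])/d[2]
def proj(c,P):
    T=np.array(c['extrinsics']); q=T[:3,:3].T@(np.array(P)-T[:3,3]); q=q*[1,-1,-1]
    return cv2.projectPoints(q.reshape(1,1,3),np.zeros(3),np.zeros(3),np.array(c['intrinsics']),np.array(c['D'],float))[0][0,0]
E
python3 - <<'E'
from h import *
for n in ['scene','top','wrist']:
    c=snap(n,n+'0.png'); 
    print(n,np.round(c['extrinsics'],3).tolist(),np.round(c['intrinsics'],1).tolist(),c['D'])
    for th in ['deck','tray_mid','hole_left','hole_right','stand','drift','bolt']:
        r=bot.place_of(th,n)
        print(th,[(round(x['conf'],2),round(x['location'][0]*512),round(x['location'][1]*384)) for x in r[:4]])
o=bot.get_obs();print(o)
E
```

```text
pics
scene [[0.536, -0.492, 0.686, 1.277], [0.844, 0.293, -0.45, -0.458], [0.02, 0.82, 0.573, 0.695], [0.0, 0.0, 0.0, 1.0]] [[407.8, 0.0, 255.8], [0.0, 407.8, 189.9], [0.0, 0.0, 1.0]] [-0.10329497  0.          0.          0.          0.        ]
deck [(0.89, 259, 220), (0.16, 297, 188)]
tray_mid [(0.66, 264, 203), (0.4, 384, 188)]
hole_left [(0.98, 296, 188)]
hole_right [(0.57, 308, 150), (0.56, 223, 215)]
stand [(0.59, 118, 261)]
drift [(0.85, 90, 283), (0.53, 118, 257)]
bolt [(0.71, 96, 220), (0.6, 154, 238)]
top [[0.005, 0.994, -0.108, 0.447], [-1.0, 0.004, -0.007, -0.007], [-0.007, 0.108, 0.994, 1.334], [0.0, 0.0, 0.0, 1.0]] [[486.4, 0.0, 258.8], [0.0, 486.4, 188.5], [0.0, 0.0, 1.0]] [-0.01301862  0.          0.          0.          0.        ]
deck [(0.76, 251, 193)]
tray_mid [(0.61, 253, 190), (0.38, 222, 113)]
hole_left [(0.89, 207, 195)]
hole_right [(0.63, 297, 190)]
stand [(0.91, 387, 219)]
drift [(0.64, 388, 193), (0.62, 387, 216), (0.55, 420, 205), (0.17, 295, 190)]
bolt [(0.78, 393, 277), (0.59, 350, 227)]
wrist [[0.347, -0.894, -0.283, 0.162], [0.938, 0.33, 0.105, 0.661]
[... 242 characters left out ...]
]
{'t': 1.2, 'q': array([-1.3240922 ,  0.47698416,  0.02239004,  1.55541741, -0.01152944,
        1.10929341, -0.08308323]), 'joint_vel': array([-0.00084043, -0.00030932, -0.00110814, -0.00040653, -0.002019  ,
        0.00216878,  0.00143895]), 'joint_torque': array([ 1.94401969e-05, -5.96322870e+01,  1.60604764e+00, -2.81544346e+01,
        1.23798902e-02,  1.61894397e-03, -1.47665065e-05]), 'eef_pos': array([0.23448312, 0.63297318, 0.23131097]), 'tool_rot': array([-2.10331162e-05,  1.76477328e-01,  9.84304705e-01,  1.51395111e-05]), 'contact_force': array([-0.92281163,  0.13808601,  0.67527566]), 'torque': array([-0.02530901, -0.02295489,  0.01525134]), 'gripper_width': 0.9971208274593604}
```

View pictures.

View pics/scene0.png

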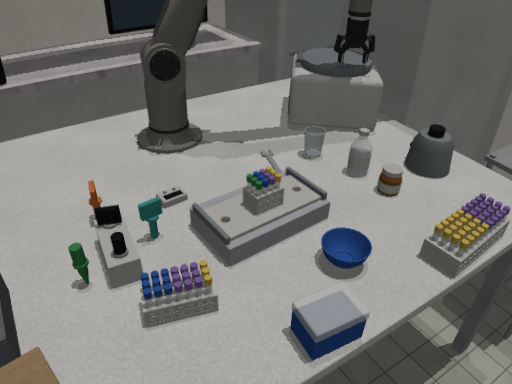

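View pics/top0.png

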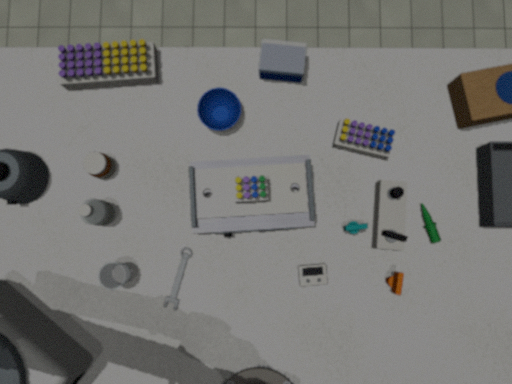

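```bash
python3 - <<'E'
import cv2
a=cv2.imread('pics/top0.png')
cv2.imwrite('pics/top0a.png',cv2.resize(a[140:300,320:470],None,fx=5,fy=3.75*0+3.7,interpolation=cv2.INTER_CUBIC))
cv2.imwrite('pics/top0b.png',cv2.resize(a[140:240,180:330],None,fx=5,fy=5,interpolation=cv2.INTER_CUBIC))
E
```

```text
(no output)
```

View pics/top0a.png

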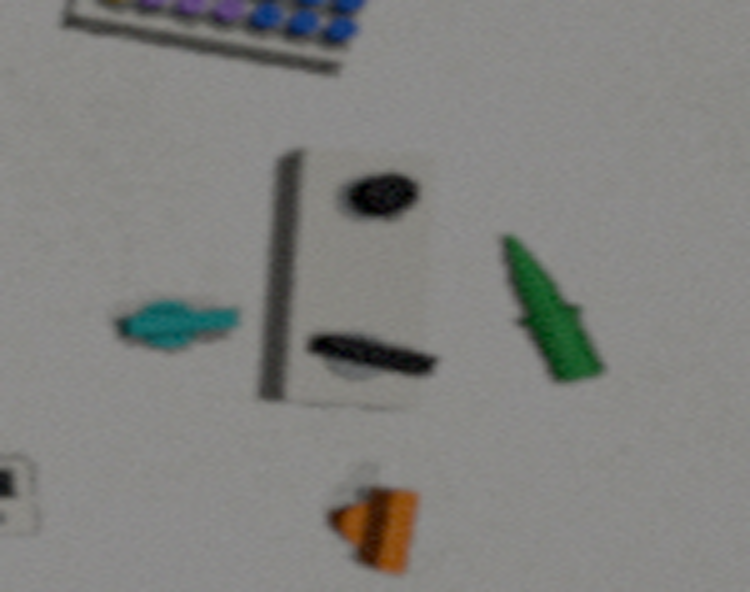

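View pics/top0b.png

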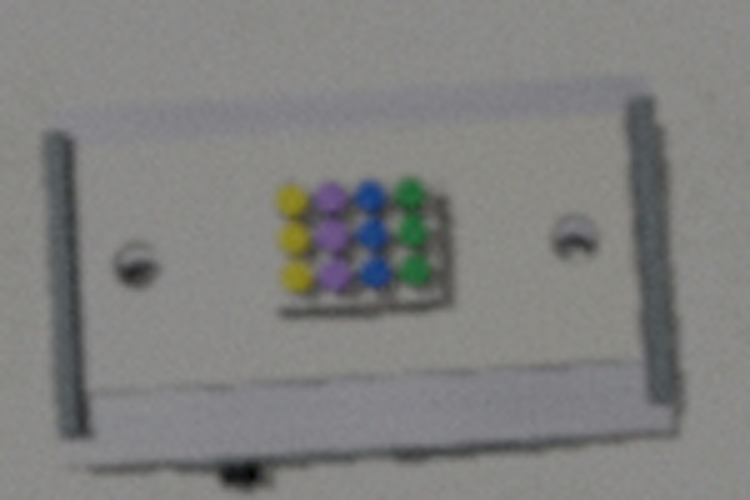

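```bash
python3 - <<'E'
from h import *
c=bot.read_camera('top')
for n,uv,z in [('knob',(396.3,192.5),.116),('grip',(394.3,236),.116),('gripend1',(383,233.5),.116),('gripend2',(406,238.5),.116),('holeL',(207.4,193),.065),('holeR',(295,187.6),.065),
 ('railL1',(191,166.5),.077),('railL2',(195,227),.077),('railR1',(308,160),.077),('railR2',(313,221),.077),
 ('st1',(380.5,180.5),.065),('st2',(376.5,249),.065),('st3',(405,249),.065),('st4',(407,181),.065)]:
    print(n,np.round(at(c,uv,z),4))
c=bot.read_camera('scene')
print(at(c,(117,237),.116))
E
python3 - <<'E'
import cv2
a=cv2.imread('pics/scene0.png')
cv2.imwrite('pics/s0a.png',cv2.resize(a[170:310,50:200],None,fx=5,fy=4,interpolation=cv2.INTER_CUBIC))
E
```

```text
knob [ 0.5701 -0.3438  0.116 ]
grip [ 0.4612 -0.3362  0.116 ]
gripend1 [ 0.4673 -0.3082  0.116 ]
gripend2 [ 0.4552 -0.3651  0.116 ]
holeL [0.5717 0.137  0.065 ]
holeR [ 0.587  -0.0927  0.065 ]
railL1 [0.64   0.1797 0.077 ]
railL2 [0.4823 0.1662 0.077 ]
railR1 [ 0.6584 -0.1261  0.077 ]
railR2 [ 0.4992 -0.1381  0.077 ]
st1 [ 0.6068 -0.3173  0.065 ]
st2 [ 0.4282 -0.3031  0.065 ]
st3 [ 0.4285 -0.3768  0.065 ]
st4 [ 0.6057 -0.3868  0.065 ]
[ 0.57990411 -0.35163852  0.116     ]
```

View pics/s0a.png

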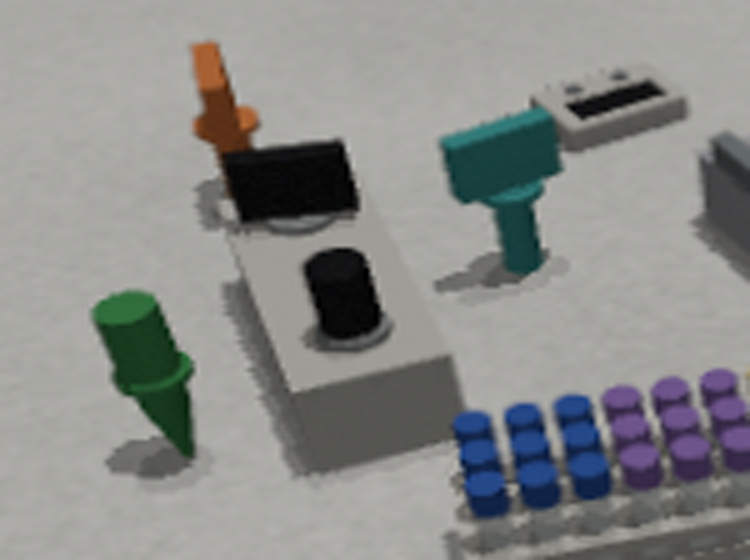

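Request:
step_arm(increments=[[0.336, -0.603, 0.1, 0, 0, -66, -0.2], [0.336, -0.603, 0.1, 0, 0, -66, -0.2], [0.336, -0.603, 0.1, 0, 0, -66, -0.2], [0.336, -0.603, 0.1, 0, 0, -66, -0.2], [0.336, -0.603, 0.1, 0, 0, -66, -0.2], [0.336, -0.603, 0.1, 0, 0, -66, -0.2], [0.336, -0.603, 0.1, 0, 0, -66, -0.2], [0.336, -0.603, 0.1, 0, 0, -66, -0.2], [0.336, -0.603, 0.1, 0, 0, -66, -0.2], [0.336, -0.603, 0.1, 0, 0, -66, -0.2]])

```text
t: 2.13
eef_pos: [0.4358, 0.2709, 0.2917]
tool_rot: [-0.0, 0.686, 0.727, 0.0]
contact_force: [-0.4, 0.9, -0.8]
gripper_width: 0.598
```

Request:
step_arm(increments=[[0.134, -0.235, 0.038, 0, 0, 0.5, -0.2], [0.134, -0.235, 0.038, 0, 0, 0.5, -0.2], [0.134, -0.235, 0.038, 0, 0, 0.5, -0.2], [0.134, -0.235, 0.038, 0, 0, 0.5, -0.2], [0.134, -0.235, 0.038, 0, 0, 0.5, -0.2], [0.134, -0.235, 0.038, 0, 0, 0.5, -0.2], [0.134, -0.235, 0.038, 0, 0, 0.5, -0.2], [0.134, -0.235, 0.038, 0, 0, 0.5, -0.2], [0.134, -0.235, 0.038, 0, 0, 0.5, -0.2], [0.134, -0.235, 0.038, 0, 0, 0.5, -0.2]])

```text
t: 2.97
eef_pos: [0.5688, 0.0389, 0.3287]
tool_rot: [-0.0, 0.681, 0.733, 0.0]
contact_force: [0.2, 0.5, 0.1]
gripper_width: 0.602
```

```bash
python3 - <<'E'
from h import *
import pickle
c=snap('wrist','w1.png'); pickle.dump(c,open('w1.pkl','wb'))
for th,z in [('tray_mid',.065),('hole_left',.065),('hole_right',.065)]:
    for x in bot.place_of(th,'wrist')[:2]:
        uv=np.array(x['location'])*[512,384]; print(th,round(x['conf'],2),uv.round(1),at(c,uv,z).round(4))
print(bot.get_obs()['eef_pos'],bot.get_obs()['t'])
t=bot.read_camera('top');pickle.dump(t,open('top.pkl','wb'))
E
```

```text
hole_left 0.72 [264.  74.] [0.5644 0.1411 0.065 ]
hole_right 0.9 [264.3 233.3] [ 0.5831 -0.0933  0.065 ]
[0.56873368 0.03934797 0.32886482] 3.1667
```

View pics/w1.png

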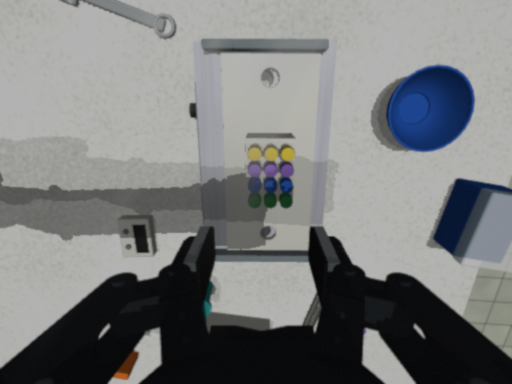

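```bash
python3 - <<'E'
import cv2
a=cv2.imread('pics/w1.png')
cv2.imwrite('pics/w1a.png',cv2.resize(a[30:130,190:340],None,fx=5,fy=5,interpolation=cv2.INTER_CUBIC))
cv2.imwrite('pics/w1b.png',cv2.resize(a[180:280,190:340],None,fx=5,fy=5,interpolation=cv2.INTER_CUBIC))
E
```

```text
(no output)
```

View pics/w1a.png

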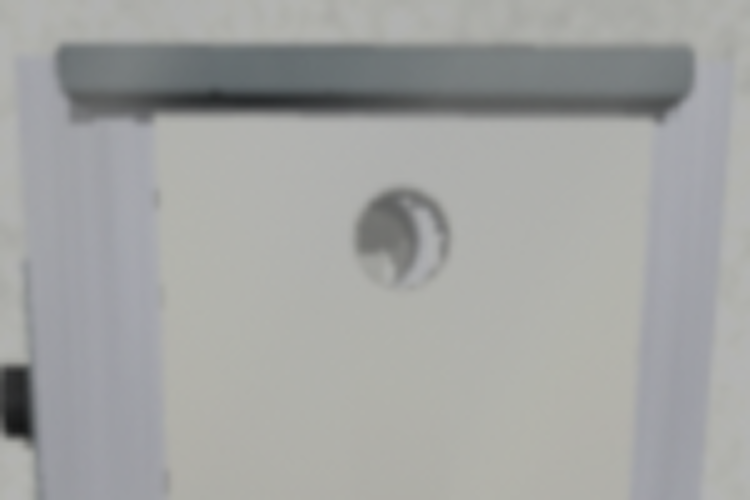

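View pics/w1b.png

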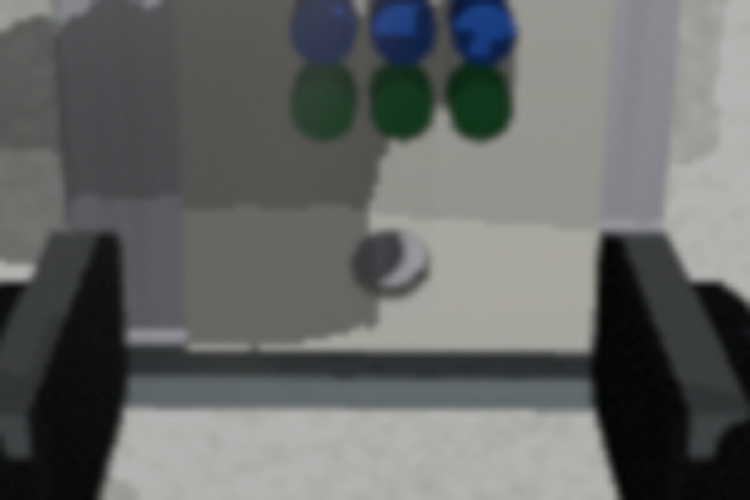

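```bash
python3 - <<'E'
from h import *
import pickle
c=pickle.load(open('w1.pkl','rb'))
f=lambda X,Y,z,oy: at(c,(190+(X+.5)/5-.5,oy+(Y+.5)/5-.5),z)
L=f(402,238,.065,30);R=f(391,263,.065,180)
u=(L-R)[:2];u/=np.linalg.norm(u);ex=np.array([u[1],-u[0]])
print('L',L,'R',R,np.linalg.norm(L-R),'yaw',np.degrees(np.arctan2(-u[0],u[1])))
M=((L+R)/2)[:2]
for n,p in dict(railTL=f(58,55,.077,30),railTR=f(693,55,.077,30),railBL=f(70,95,.077,30),railBR=f(685,95,.077,30),
  trayTL=f(160,300,.065,30),trayTR=f(646,300,.065,30),tbl=f(185,300,.065,180),tbr=f(597,300,.065,180),
  dTL=f(22,150,.055,30),dTR=f(718,150,.055,30), dbl=f(60,150,.055,180),dbr=f(672,150,.055,180)).items():
    d=p[:2]-M; print(n,p[:2].round(4),'dx',(d@ex).round(4),'dy',(d@u).round(4))
t=pickle.load(open('top.pkl','rb'))
for n,uv in [('L',(207.4,193)),('R',(295,187.6))]: print(n,at(t,uv,.065))
print(proj(t,L),proj(t,R))
E
```

```text
L [0.57272338 0.13776123 0.065     ] R [ 0.58842885 -0.09089686  0.065     ] 0.22919683184142622 yaw 3.9292120880231898
railTL [0.4832 0.1733] dx -0.0868 dy 0.1562
railTR [0.6413 0.1851] dx 0.0716 dy 0.1571
railBL [0.4863 0.1645] dx -0.0844 dy 0.1471
railBR [0.6406 0.1759] dx 0.0703 dy 0.148
trayTL [0.5089 0.1172] dx -0.0651 dy 0.0985
trayTR [0.6397 0.127 ] dx 0.0661 dy 0.0993
tbl [ 0.5242 -0.1088] dx -0.0653 dy -0.1281
tbr [ 0.6548 -0.0989] dx 0.0656 dy -0.1272
dTL [0.4694 0.1527] dx -0.1021 dy 0.1366
dTR [0.6557 0.1666] dx 0.0847 dy 0.1376
dbl [ 0.482  -0.0645] dx -0.1044 dy -0.081
dbr [ 0.674  -0.0501] dx 0.0882 dy -0.0797
L [0.57174033 0.13695587 0.065     ]
R [ 0.58700758 -0.09274672  0.065     ]
[207.09953302 192.62569484] [294.29299238 187.0583411 ]
```

Request:
step_arm(increments=[[0.002, -0.37, -0.08, 0, 0, 0, -0.2], [0.002, -0.37, -0.08, 0, 0, 0, -0.2], [0.002, -0.37, -0.08, 0, 0, 0, -0.2], [0.002, -0.37, -0.08, 0, 0, 0, -0.2], [0.002, -0.37, -0.08, 0, 0, 0, -0.2], [0.002, -0.37, -0.08, 0, 0, 0, -0.2], [0.002, -0.37, -0.08, 0, 0, 0, -0.2], [0.002, -0.37, -0.08, 0, 0, 0, -0.2], [0.002, -0.37, -0.08, 0, 0, 0, -0.2], [0.002, -0.37, -0.08, 0, 0, 0, -0.2]])

```text
t: 4.05
eef_pos: [0.5675, -0.3404, 0.2476]
tool_rot: [0.0, 0.684, 0.729, -0.003]
contact_force: [-1.9, -0.2, 0.4]
gripper_width: 0.599
```

```bash
python3 - <<'E'
from h import *
import pickle
c=snap('wrist','w2.png'); pickle.dump(c,open('w2.pkl','wb'))
for th in ('drift','bolt'):
    for x in bot.recognise(th,'wrist')[:2]:
        uv=np.array(x['location'])*[512,384]; print(th,round(x['conf'],2),uv.round(1),at(c,uv,.1).round(4))
print(bot.get_obs()['eef_pos'],bot.get_obs()['t'])
E
```

```text
drift 0.8 [267.4 174.6] [ 0.5737 -0.3446  0.1   ]
drift 0.6 [216.3 226.6] [ 0.5208 -0.4088  0.1   ]
bolt 0.89 [ 60.2 158.8] [ 0.3582 -0.3417  0.1   ]
bolt 0.74 [167.2 160.2] [ 0.4687 -0.3359  0.1   ]
[ 0.57113419 -0.33208417  0.24859548] 4.2
```

View pics/w2.png

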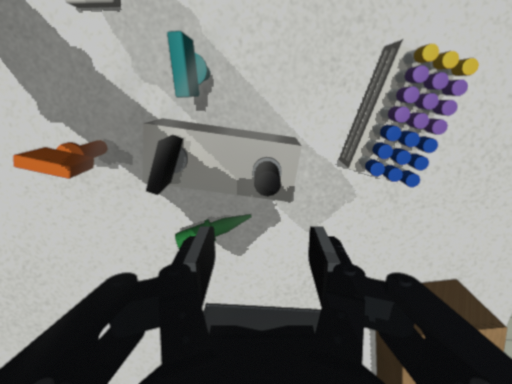

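```bash
python3 - <<'E'
from h import *
import pickle
c=pickle.load(open('w2.pkl','rb'))
a=cv2.imread('pics/w2.png')
cv2.imwrite('pics/w2a.png',cv2.resize(a[110:220,130:310],None,fx=4.4,fy=4.4,interpolation=cv2.INTER_CUBIC))
print(c['extrinsics'][:3,3], bot.get_obs()['eef_pos'])
g=np.array([[at(c,uv,.116)[:2] for uv in [(267,182),(179,137),(152,190)]]]);print(g.round(4))
E
```

```text
[ 0.56304399 -0.2616586   0.38994643] [ 0.57113419 -0.33208417  0.24859548]
[[[ 0.5732 -0.3477]
  [ 0.486  -0.3082]
  [ 0.4573 -0.3639]]]
```

View pics/w2a.png

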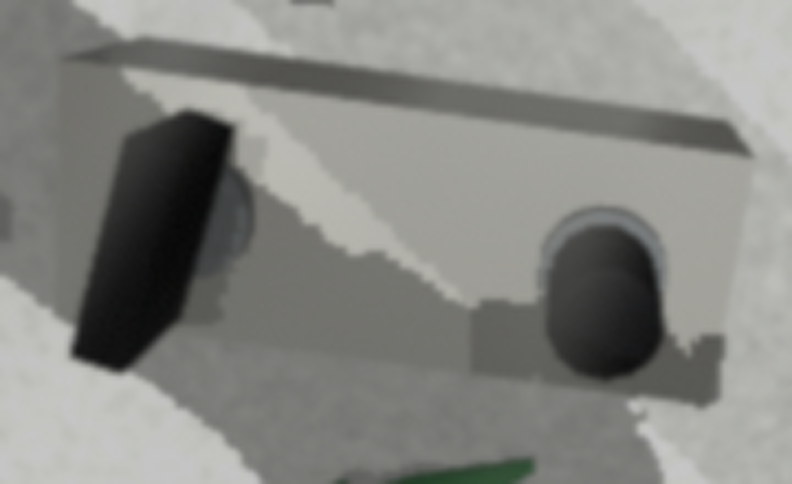

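Request:
step_arm(increments=[[0.001, -0.015, 0, 0, 0, 0, -0.2], [0.001, -0.015, -0.04, 0, 0, 0, -0.2], [0.001, -0.015, -0.08, 0, 0, 0, -0.2], [0.001, -0.015, -0.11, 0, 0, 0, -0.2], [0.001, -0.015, -0.14, 0, 0, 0, -0.2], [0.001, -0.015, -0.16, 0, 0, 0, -0.2], [0.001, -0.015, -0.169, 0, 0, 0, -0.2], [0.001, -0.015, -0.169, 0, 0, 0, -0.2]])

```text
t: 4.87
eef_pos: [0.5723, -0.3441, 0.0782]
tool_rot: [-0.002, 0.68, 0.733, 0.0]
contact_force: [-0.3, 1.0, -0.4]
gripper_width: 0.602
```

```bash
python3 - <<'E'
from h import *
snap('wrist','w3.png')
E
```

```text
(no output)
```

View pics/w3.png

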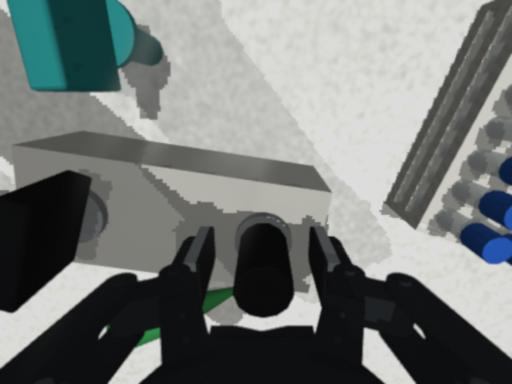

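```bash
python3 - <<'E'
from h import *
c=snap('wrist','w3.png')
print(at(c,(264,287),.116),at(c,(263,235),.071),bot.get_obs()['eef_pos'])
E
```

```text
[ 0.57455239 -0.34882211  0.116     ] [ 0.57418018 -0.34697863  0.071     ] [ 0.57351607 -0.34644746  0.0813095 ]
```

Request:
step_arm(increments=[[0, 0, 0, 0, 0, 0, 1], [0, 0, 0, 0, 0, 0, 1], [0, 0, 0, 0, 0, 0, 1], [0, 0, 0, 0, 0, 0, 1], [0, 0, 0, 0, 0, 0, 1], [0, 0, 0, 0, 0, 0, 1]], force=50)

```text
t: 5.47
eef_pos: [0.5735, -0.3477, 0.0821]
tool_rot: [0.001, 0.681, 0.732, 0.001]
contact_force: [-0.1, 0.6, 6.9]
gripper_width: 0.318
```

Request:
step_arm(increments=[[0, 0, 0.03, 0, 0, 0, 1], [0, 0, 0.07, 0, 0, 0, 1], [0, 0, 0.1, 0, 0, 0, 1], [0.001, 0.03, 0.125, 0, 0, 0, 1], [0.003, 0.07, 0.125, 0, 0, 0, 1], [0.005, 0.11, 0.125, 0, 0, 0, 1], [0.007, 0.15, 0.125, 0, 0, 0, 1], [0.009, 0.19, 0.125, 0, 0, 0, 1], [0.01, 0.23, 0.125, 0, 0, 0, 1], [0.011, 0.257, 0.125, 0, 0, 0, 1]])

```text
t: 6.3
eef_pos: [0.5831, -0.0854, 0.2051]
tool_rot: [-0.001, 0.68, 0.734, 0.001]
contact_force: [-0.0, 0.7, -2.6]
gripper_width: 0.312
```

Request:
step_arm(increments=[[0, 0, -0.015, 0, 0, 0, 1], [0, 0, -0.03, 0, 0, 0, 1], [0, 0, -0.045, 0, 0, 0, 1], [0, 0, -0.045, 0, 0, 0, 1], [0, 0, -0.045, 0, 0, 0, 1]])

```text
t: 6.72
eef_pos: [0.5826, -0.0903, 0.1599]
tool_rot: [-0.001, 0.681, 0.732, -0.0]
contact_force: [-0.5, -0.6, -1.5]
gripper_width: 0.311
```

```bash
python3 - <<'E'
from h import *
import pickle
c=snap('wrist','w4.png');pickle.dump(c,open('w4.pkl','wb'))
s=snap('scene','s4.png');pickle.dump(s,open('s4.pkl','wb'))
o=bot.get_obs();print(o['eef_pos'],o['contact_force'],o['gripper_width'],o['t'])
cv2.imwrite('pics/s4a.png',cv2.resize(cv2.imread('pics/s4.png')[120:270,130:330],None,fx=4,fy=4,interpolation=cv2.INTER_CUBIC))
E
```

```text
[ 0.5837237  -0.09072769  0.16110486] [-0.76311977 -0.05729078 -1.47912067] 0.31374625359125996 6.8167
```

View pics/w4.png

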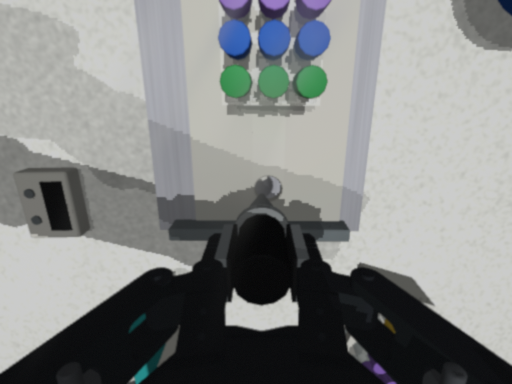

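View pics/s4a.png

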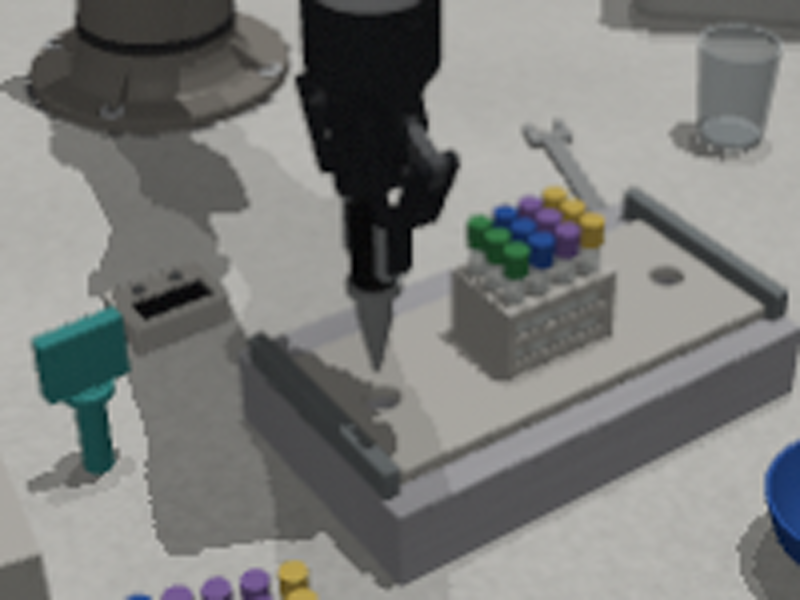

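```bash
python3 - <<'E'
import cv2
cv2.imwrite('pics/w4a.png',cv2.resize(cv2.imread('pics/w4.png')[160:240,220:320],None,fx=7,fy=7,interpolation=cv2.INTER_CUBIC))
E
```

```text
(no output)
```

View pics/w4a.png

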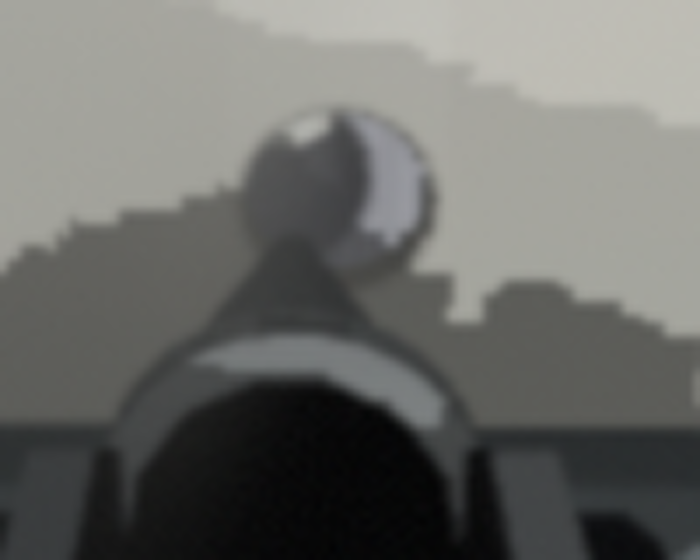

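```bash
python3 - <<'E'
from h import *
import pickle
c=pickle.load(open('w4.pkl','rb'))
H=at(c,(268,187.2),.065);T=at(c,(262,195.3),.0845)
print(H,T); ex=np.array([.9976,.0685])
print('opening',H[:2]-.004*ex,'base',H[:2]-.008*ex)
s=pickle.load(open('s4.pkl','rb'))
print(at(s,(130+376.5/4,120+370/4),.0845))
E
```

```text
[ 0.58830099 -0.09029951  0.065     ] [ 0.58309115 -0.09114776  0.0845    ]
opening [ 0.58431059 -0.09057351] base [ 0.58032019 -0.09084751]
[ 0.58704307 -0.09564152  0.0845    ]
```

Request:
step_arm(increments=[[-0.002, 0, 0, 0, 0, 0, 1], [-0.002, 0, -0.008, 0, 0, 0, 1], [-0.002, 0, -0.016, 0, 0, 0, 1], [-0.002, 0, -0.024, 0, 0, 0, 1], [-0.002, 0, -0.03, 0, 0, 0, 1], [-0.002, 0, -0.035, 0, 0, 0, 1], [-0.002, 0, -0.035, 0, 0, 0, 1], [-0.002, 0, -0.035, 0, 0, 0, 1]])

```text
t: 7.48
eef_pos: [0.5814, -0.0902, 0.1248]
tool_rot: [0.0, 0.681, 0.732, -0.0]
contact_force: [1.2, 0.4, -2.0]
gripper_width: 0.315
```

Request:
step_arm(increments=[[0, 0, -0.004, 0, 0, 0, 1], [0, 0, -0.008, 0, 0, 0, 1], [0, 0, -0.012, 0, 0, 0, 1], [0, 0, -0.015, 0, 0, 0, 1], [0, 0, -0.015, 0, 0, 0, 1]])

```text
t: 7.9
eef_pos: [0.581, -0.0903, 0.1094]
tool_rot: [-0.0, 0.681, 0.732, -0.0]
contact_force: [2.1, -0.2, -2.4]
gripper_width: 0.315
```

Request:
step_arm(increments=[[0, 0, -0.003, 0, 0, 0, 1], [0, 0, -0.006, 0, 0, 0, 1], [0, 0, -0.009, 0, 0, 0, 1], [0, 0, -0.01, 0, 0, 0, 1]])

```text
t: 8.23
eef_pos: [0.5809, -0.0903, 0.0995]
tool_rot: [-0.0, 0.681, 0.732, -0.0]
contact_force: [2.0, -0.0, -1.0]
gripper_width: 0.312
```

Request:
step_arm(increments=[[0, 0, -0.002, 0, 0, 0, 1], [0, 0, -0.004, 0, 0, 0, 1], [0, 0, -0.006, 0, 0, 0, 1], [0, 0, -0.006, 0, 0, 0, 1]])

```text
t: 8.57
eef_pos: [0.5809, -0.0903, 0.0935]
tool_rot: [-0.0, 0.681, 0.732, -0.0]
contact_force: [2.0, -1.5, -4.0]
gripper_width: 0.315
```

Request:
step_arm(increments=[[0, 0, -0.002, 0, 0, 0, 1], [0, 0, -0.003, 0, 0, 0, 1], [0, 0, -0.004, 0, 0, 0, 1], [0, 0, -0.004, 0, 0, 0, 1]])

```text
t: 8.9
eef_pos: [0.581, -0.0903, 0.0898]
tool_rot: [-0.0, 0.681, 0.732, -0.0]
contact_force: [2.1, -0.6, -2.3]
gripper_width: 0.317
```

Request:
step_arm(increments=[[0, 0, -0.002, 0, 0, 0, 1], [0, 0, -0.004, 0, 0, 0, 1], [0, 0, -0.005, 0, 0, 0, 1], [0, 0, -0.006, 0, 0, 0, 1], [0, 0, -0.006, 0, 0, 0, 1]])

```text
t: 9.32
eef_pos: [0.581, -0.0902, 0.0838]
tool_rot: [-0.0, 0.681, 0.732, -0.0]
contact_force: [1.5, 0.5, -3.6]
gripper_width: 0.315
```

Request:
step_arm(increments=[[0, 0, -0.001, 0, 0, 0, 1], [0, 0, -0.002, 0, 0, 0, 1], [0, 0, -0.002, 0, 0, 0, 1]])

```text
t: 9.57
eef_pos: [0.5811, -0.0902, 0.0822]
tool_rot: [-0.0, 0.681, 0.732, 0.0]
contact_force: [0.7, 0.4, 0.7]
gripper_width: 0.312
```

```bash
python3 - <<'E'
from h import *
import pickle
c=snap('wrist','w5.png')
s=snap('scene','s5.png')
o=bot.get_obs();print(o['eef_pos'],o['contact_force'],o['gripper_width'],o['t'])
cv2.imwrite('pics/s5a.png',cv2.resize(cv2.imread('pics/s5.png')[120:270,130:330],None,fx=4,fy=4,interpolation=cv2.INTER_CUBIC))
E
```

```text
[ 0.5811385  -0.09017283  0.08213066] [ 0.15001511 -0.38069688  0.16556396] 0.3143927032376577 9.6667
```

View pics/w5.png

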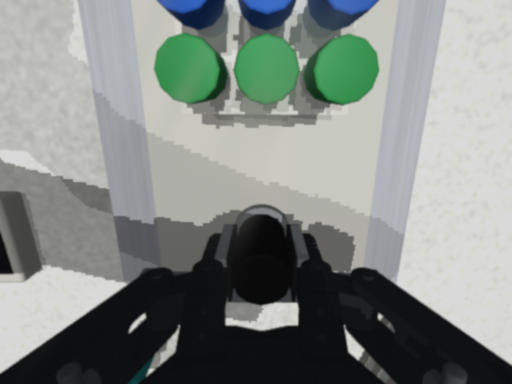

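View pics/s5a.png

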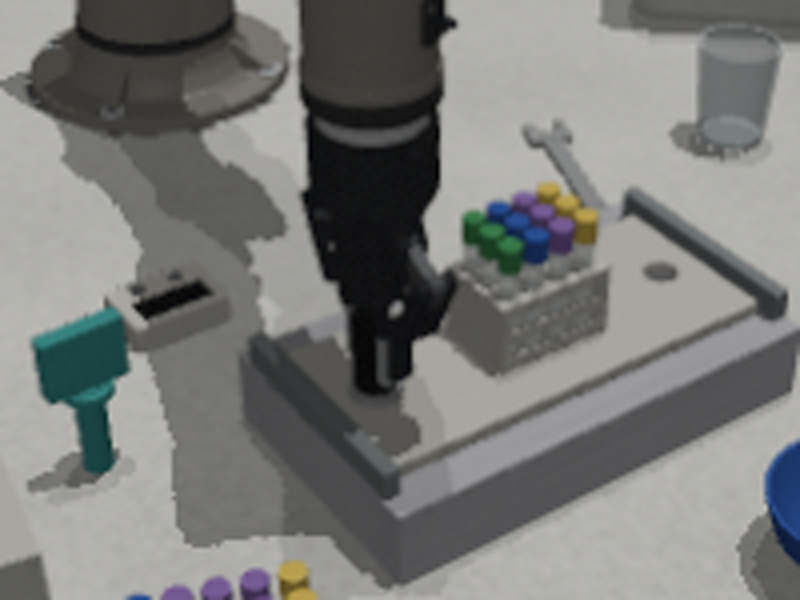

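Request:
step_arm(increments=[[0, 0, -0.001, 0, 0, 0, 1], [0, 0, -0.002, 0, 0, 0, 1], [0, 0, -0.002, 0, 0, 0, 1]])

```text
t: 9.92
eef_pos: [0.5815, -0.0902, 0.082]
tool_rot: [-0.0, 0.681, 0.732, 0.001]
contact_force: [-5.8, 1.5, 18.5]
gripper_width: 0.316
```

Request:
step_arm(increments=[[0, 0, 0.002, 0, 0, 0, 1], [0, 0, 0.002, 0, 0, 0, -0.2], [0, 0, 0.002, 0, 0, 0, -0.2], [0, 0, 0.002, 0, 0, 0, -0.2], [0, 0, 0.002, 0, 0, 0, -0.2], [0, 0, 0.03, 0, 0, 0, -0.2], [0, 0, 0.07, 0, 0, 0, -0.2], [0, 0, 0.11, 0, 0, 0, -0.2], [0, 0, 0.15, 0, 0, 0, -0.2], [0, 0, 0.15, 0, 0, 0, -0.2]])

```text
t: 10.75
eef_pos: [0.5853, -0.0917, 0.2377]
tool_rot: [0.005, 0.681, 0.732, 0.004]
contact_force: [1.0, -1.7, 1.3]
gripper_width: 0.602
```

```bash
python3 - <<'E'
from h import *
import pickle
c=snap('wrist','w6.png');pickle.dump(c,open('w6.pkl','wb'))
o=bot.get_obs();print(o['eef_pos'],o['contact_force'],o['gripper_width'],o['t'])
E
```

```text
[ 0.58380848 -0.09098193  0.2342196 ] [-0.05809077  0.89493143 -0.67229127] 0.6055123688092854 10.8
```

View pics/w6.png

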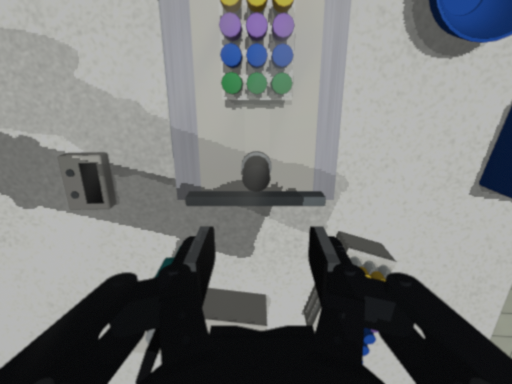

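Request:
step_arm(increments=[[-0.118, -0.23, 0.01, 0, 0, -16, -0.2], [-0.118, -0.23, 0.01, 0, 0, -16, -0.2], [-0.118, -0.23, 0.01, 0, 0, -16, -0.2], [-0.118, -0.23, 0.01, 0, 0, -16, -0.2], [-0.118, -0.23, 0.01, 0, 0, -16, -0.2], [-0.118, -0.23, 0.01, 0, 0, -16, -0.2], [-0.118, -0.23, 0.01, 0, 0, -16, -0.2], [-0.118, -0.23, 0.01, 0, 0, -16, -0.2], [-0.118, -0.23, 0.01, 0, 0, -16, -0.2]])

```text
t: 11.55
eef_pos: [0.4627, -0.32, 0.2391]
tool_rot: [-0.001, 0.777, 0.63, -0.0]
contact_force: [0.4, 0.7, -0.7]
gripper_width: 0.595
```

```bash
python3 - <<'E'
from h import *
import pickle
c=snap('wrist','w7.png');pickle.dump(c,open('w7.pkl','wb'))
o=bot.get_obs();print(o['eef_pos'],o['tool_rot'],o['t'])
cv2.imwrite('pics/w7a.png',cv2.resize(cv2.imread('pics/w7.png')[100:260,160:360],None,fx=4,fy=3.75,interpolation=cv2.INTER_CUBIC))
E
```

```text
[ 0.46362335 -0.31887177  0.23905082] [-8.50373826e-04  7.75859259e-01  6.30905447e-01 -6.30435157e-05] 11.6
```

View pics/w7a.png

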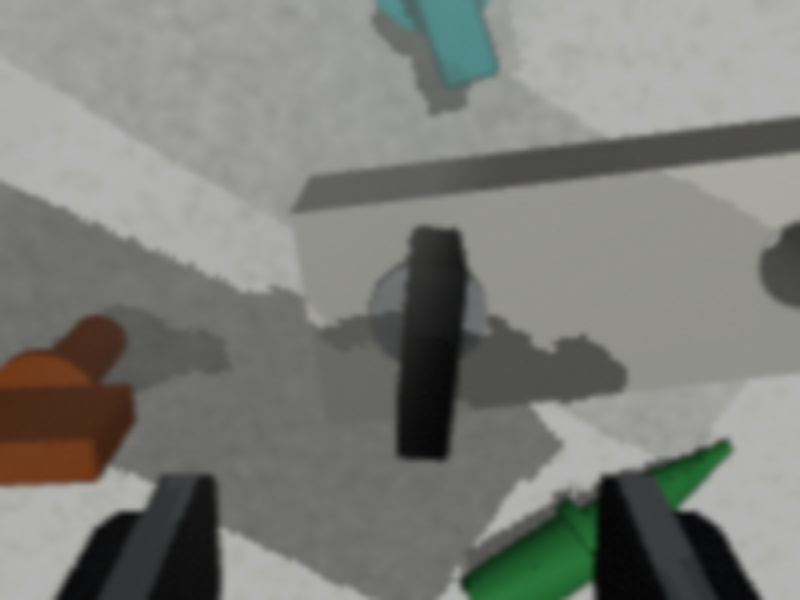

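```bash
python3 - <<'E'
from h import *
import pickle
c=pickle.load(open('w7.pkl','rb'))
f=lambda X,Y,z: at(c,(160+(X+.5)/4-.5,100+(Y+.5)/3.75-.5),z)
a=f(422,457,.116);b1=f(438,229,.071)
print('-y end',a,'+y end low',b1)
u=(b1-a)[:2];print(np.linalg.norm(u),'ang of y axis',np.degrees(np.arctan2(-u[0],u[1])),'centre',(a+b1)/2)
print('collar',f(428,310,.071))
E
```

```text
-y end [ 0.45650159 -0.36616611  0.116     ] +y end low [ 0.47200933 -0.31531739  0.071     ]
0.053160912406624204 ang of y axis -16.960553128148362 centre [ 0.46425546 -0.34074175  0.0935    ]
collar [ 0.46424857 -0.33940932  0.071     ]
```

Request:
step_arm(increments=[[0.0, -0.02, 0, 0, 0, -3, -0.2], [0.0, -0.02, -0.04, 0, 0, -3, -0.2], [0.0, -0.02, -0.08, 0, 0, -3, -0.2], [0.0, -0.02, -0.11, 0, 0, -3, -0.2], [0.0, -0.02, -0.14, 0, 0, -3, -0.2], [0.0, -0.02, -0.155, 0, 0, -3, -0.2], [0.0, -0.02, -0.158, 0, 0, -3, -0.2], [0.0, -0.02, -0.158, 0, 0, -3, -0.2]])

```text
t: 12.27
eef_pos: [0.4636, -0.3382, 0.0807]
tool_rot: [-0.001, 0.792, 0.611, -0.0]
contact_force: [-0.2, -0.2, 0.7]
gripper_width: 0.603
```

```bash
python3 - <<'E'
from h import *
import pickle
c=snap('wrist','w8.png');pickle.dump(c,open('w8.pkl','wb'))
o=bot.get_obs();print(o['eef_pos'],o['tool_rot'],o['t'])
E
```

```text
[ 0.46414911 -0.33917318  0.08204414] [-2.36164277e-04  7.91808057e-01  6.10769961e-01  2.30496416e-05] 12.3167
```

View pics/w8.png

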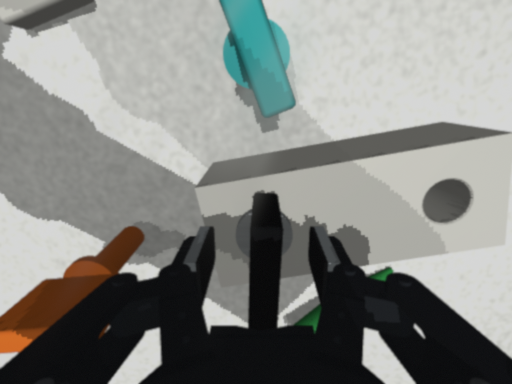

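Request:
step_arm(increments=[[0, 0, 0, 0, 0, 0, 1], [0, 0, 0, 0, 0, 0, 1], [0, 0, 0, 0, 0, 0, 1], [0, 0, 0, 0, 0, 0, 1], [0, 0, 0, 0, 0, 0, 1], [0, 0, 0, 0, 0, 0, 1], [0, 0, 0, 0, 0, 0, 1]], force=60)

```text
t: 12.9
eef_pos: [0.4641, -0.3405, 0.0832]
tool_rot: [0.001, 0.792, 0.61, 0.001]
contact_force: [-0.8, 1.5, 6.9]
gripper_width: 0.155
```

```bash
python3 - <<'E'
from h import *
import pickle
c=pickle.load(open('w8.pkl','rb'))
print(at(c,(264,235),.071))
E
```

```text
[ 0.46428902 -0.34052921  0.071     ]
```

Request:
step_arm(increments=[[0, 0, 0.04, 0, 0, 0, 1], [0, 0, 0.08, 0, 0, 0, 1], [0, 0, 0.12, 0, 0, 0, 1], [0, 0.01, 0.155, 0, 0, 0, 1], [0.008, 0.04, 0.18, 0, 0, 5, 1], [0.016, 0.08, 0.18, 0, 0, 10, 1], [0.024, 0.12, 0.18, 0, 0, 14, 1], [0.032, 0.16, 0.18, 0, 0, 18.6, 1], [0.04, 0.2, 0.18, 0, 0, 18.6, 1], [0.048, 0.24, 0.18, 0, 0, 18.6, 1]])

```text
t: 13.73
eef_pos: [0.5107, -0.0984, 0.2622]
tool_rot: [-0.0, 0.683, 0.73, 0.0]
contact_force: [1.1, -0.7, -1.9]
gripper_width: 0.152
```

Request:
step_arm(increments=[[0.008, 0.04, 0, 0, 0, 0, 1], [0.017, 0.08, 0, 0, 0, 0, 1], [0.026, 0.12, 0, 0, 0, 0, 1], [0.035, 0.16, 0, 0, 0, 0, 1], [0.044, 0.2, 0, 0, 0, 0, 1], [0.05, 0.225, 0, 0, 0, 0, 1], [0.053, 0.2375, 0, 0, 0, 0, 1], [0.053, 0.2375, -0.03, 0, 0, 0, 1], [0.053, 0.2375, -0.06, 0, 0, 0, 1], [0.053, 0.2375, -0.06, 0, 0, 0, 1]])

```text
t: 14.57
eef_pos: [0.5602, 0.136, 0.1969]
tool_rot: [-0.002, 0.683, 0.73, -0.005]
contact_force: [-1.3, -0.2, -3.0]
gripper_width: 0.15
```

```bash
python3 - <<'E'
from h import *
o=bot.get_obs();print(o['eef_pos'],o['tool_rot'],o['contact_force'],o['t'])
E
```

```text
[0.56018378 0.13598982 0.19686485] [-0.00195475  0.68349217  0.72994087 -0.00457862] [-1.25789596 -0.24138654 -3.03449156] 14.5667
```

Request:
step_arm(increments=[[0, 0, -0.02, 0, 0, 0, 1], [0, 0, -0.035, 0, 0, 0, 1], [0, 0, -0.035, 0, 0, 0, 1], [0, 0, -0.035, 0, 0, 0, 1], [0, 0, -0.035, 0, 0, 0, 1]])

```text
t: 14.98
eef_pos: [0.5651, 0.1368, 0.1687]
tool_rot: [0.0, 0.684, 0.73, 0.001]
contact_force: [0.3, 1.0, -1.4]
gripper_width: 0.152
```

```bash
python3 - <<'E'
from h import *
import pickle
c=snap('wrist','w9.png');pickle.dump(c,open('w9.pkl','wb'))
s=snap('scene','s9.png');pickle.dump(s,open('s9.pkl','wb'))
o=bot.get_obs();print(o['eef_pos'],o['tool_rot'],o['contact_force'],o['t'])
cv2.imwrite('pics/s9a.png',cv2.resize(cv2.imread('pics/s9.png')[120:270,180:360],None,fx=4,fy=4,interpolation=cv2.INTER_CUBIC))
cv2.imwrite('pics/w9a.png',cv2.resize(cv2.imread('pics/w9.png')[140:300,160:360],None,fx=4,fy=3.75,interpolation=cv2.INTER_CUBIC))
E
```

```text
[0.56512692 0.13717786 0.16866581] [4.71195411e-04 6.83637581e-01 7.29820700e-01 1.08720659e-03] [ 2.14092185 -0.63704925 -2.10654128] 15.0833
```

View pics/w9a.png

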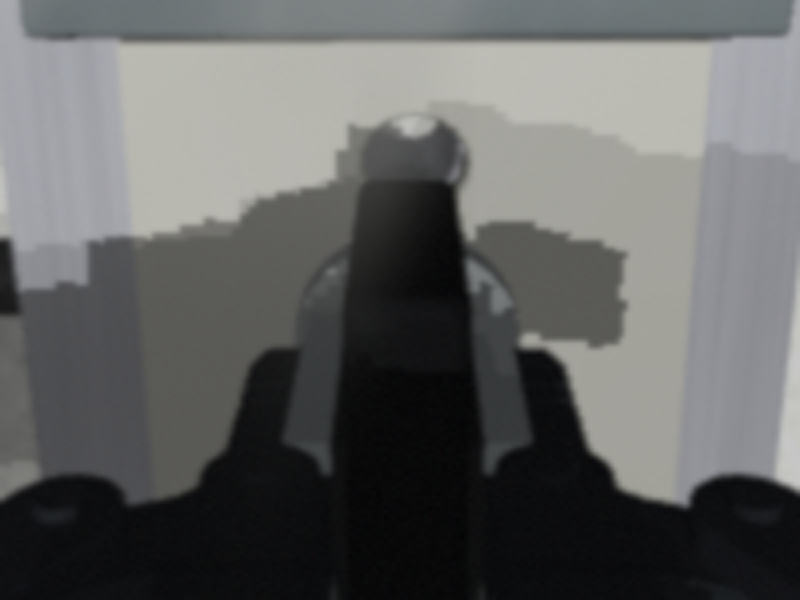

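View pics/s9a.png

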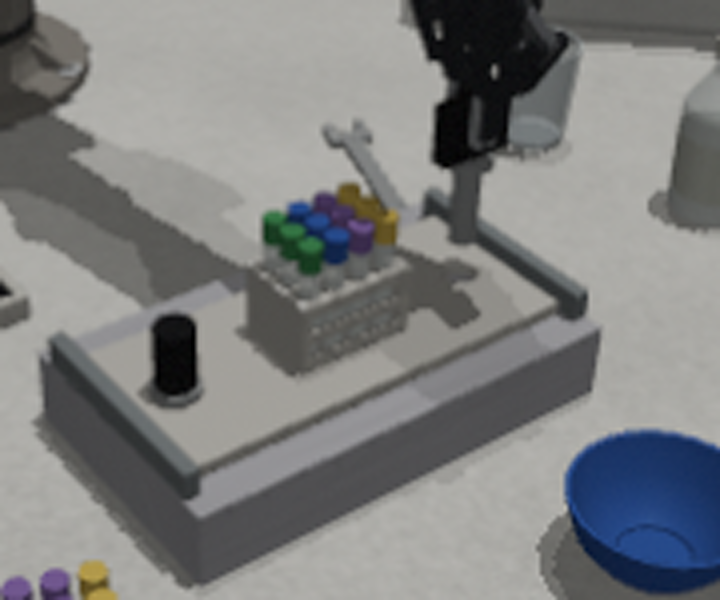

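```bash
python3 - <<'E'
from h import *
import pickle
c=pickle.load(open('w9.pkl','rb'))
f=lambda X,Y,z: at(c,(160+(X+.5)/4-.5,140+(Y+.5)/3.75-.5),z)
print('hole',f(414,159,.065), 'topedge',f(414,113,.065),'L/R',f(361,159,.065),f(467,159,.065))
zt=.1687-.078
print('collar ends',f(297,330,zt+.066),f(522,330,zt+.066),'far edge of lower collar',f(409,243,zt+.06))
print('tray edges',f(127,150,.065),f(707,150,.065))
s=pickle.load(open('s9.pkl','rb'))
# shank bottom end in scene: bottom rim nearest point
g=lambda X,Y,z: at(s,(180+(X+.5)/4-.5,120+(Y+.5)/4-.5),z)
print('shank L/R',g(449,232,zt),g(478,235,zt))
E
```

```text
hole [0.56674233 0.13856714 0.065     ] topedge [0.5659705  0.14998458 0.065     ] L/R [0.55480473 0.13778717 0.065     ] [0.57868124 0.13934714 0.065     ]
collar ends [0.54867108 0.13740598 0.1567    ] [0.58216798 0.13958689 0.1567    ] far edge of lower collar [0.56453618 0.1509343  0.1507    ]
tray edges [0.5021643 0.1366136 0.065    ] [0.6323999  0.14512386 0.065     ]
shank L/R [0.55417396 0.13202989 0.0907    ] [0.56723548 0.14682626 0.0907    ]
```

Request:
step_arm(increments=[[0.0008, 0.001, -0.006, 0, 0, 0, 1], [0.0008, 0.001, -0.012, 0, 0, 0, 1], [0.0008, 0.001, -0.018, 0, 0, 0, 1], [0.0008, 0.001, -0.022, 0, 0, 0, 1], [0.0008, 0.001, -0.025, 0, 0, 0, 1], [0.0008, 0.001, -0.028, 0, 0, 0, 1], [0.0008, 0.001, -0.028, 0, 0, 0, 1]])

```text
t: 15.67
eef_pos: [0.5646, 0.1381, 0.1383]
tool_rot: [-0.0, 0.683, 0.73, -0.001]
contact_force: [-0.1, 0.6, -3.3]
gripper_width: 0.154
```

Request:
step_arm(increments=[[0.0005, 0, -0.002, 0, 0, 0, 1], [0.0005, 0, -0.004, 0, 0, 0, 1], [0.0005, 0, -0.006, 0, 0, 0, 1], [0.0005, 0, -0.008, 0, 0, 0, 1], [0.0005, 0, -0.01, 0, 0, 0, 1], [0.0005, 0, -0.01, 0, 0, 0, 1]])

```text
t: 16.17
eef_pos: [0.5652, 0.1382, 0.1286]
tool_rot: [-0.0, 0.683, 0.73, -0.0]
contact_force: [-1.2, -0.9, -2.2]
gripper_width: 0.151
```

Tip is about 0.051, already below the base top with no resistance. Continue down.

Request:
step_arm(increments=[[0, 0, -0.004, 0, 0, 0, 1], [0, 0, -0.008, 0, 0, 0, 1], [0, 0, -0.012, 0, 0, 0, 1], [0, 0, -0.016, 0, 0, 0, 1], [0, 0, -0.02, 0, 0, 0, 1], [0, 0, -0.02, 0, 0, 0, 1]])

```text
t: 16.67
eef_pos: [0.5649, 0.1382, 0.108]
tool_rot: [-0.0, 0.683, 0.73, -0.001]
contact_force: [-1.0, -0.5, -2.6]
gripper_width: 0.152
```

Request:
step_arm(increments=[[0, 0, -0.004, 0, 0, 0, 1], [0, 0, -0.008, 0, 0, 0, 1], [0, 0, -0.012, 0, 0, 0, 1], [0, 0, -0.016, 0, 0, 0, 1], [0, 0, -0.02, 0, 0, 0, 1], [0, 0, -0.022, 0, 0, 0, 1], [0, 0, -0.022, 0, 0, 0, 1]])

```text
t: 17.25
eef_pos: [0.5651, 0.1382, 0.0864]
tool_rot: [-0.0, 0.683, 0.73, -0.0]
contact_force: [0.3, 0.1, -2.7]
gripper_width: 0.157
```

Request:
step_arm(increments=[[0, 0, -0.001, 0, 0, 0, 1], [0, 0, -0.002, 0, 0, 0, 1], [0, 0, -0.003, 0, 0, 0, 1], [0, 0, -0.004, 0, 0, 0, 1], [0, 0, -0.004, 0, 0, 0, 1]])

```text
t: 17.67
eef_pos: [0.5657, 0.1383, 0.0833]
tool_rot: [0.0, 0.683, 0.73, 0.0]
contact_force: [-0.0, -0.1, -0.1]
gripper_width: 0.153
```

Request:
step_arm(increments=[[0, 0, -0.0005, 0, 0, 0, 1], [0, 0, -0.001, 0, 0, 0, 1], [0, 0, -0.0015, 0, 0, 0, 1], [0, 0, -0.0015, 0, 0, 0, 1]])

```text
t: 18.0
eef_pos: [0.5659, 0.1384, 0.0832]
tool_rot: [-0.0, 0.684, 0.73, 0.001]
contact_force: [-4.6, 0.3, 13.5]
gripper_width: 0.151
```

Seated. Release and rise clear.

Request:
step_arm(increments=[[0, 0, 0.0015, 0, 0, 0, 1], [0, 0, 0.0015, 0, 0, 0, -0.2], [0, 0, 0.0015, 0, 0, 0, -0.2], [0, 0, 0.0015, 0, 0, 0, -0.2], [0, 0, 0.0015, 0, 0, 0, -0.2], [0, 0, 0.0015, 0, 0, 0, -0.2], [0, 0, 0.03, 0, 0, 0, -0.2], [0, 0, 0.07, 0, 0, 0, -0.2], [0, 0, 0.11, 0, 0, 0, -0.2], [0, 0, 0.15, 0, 0, 0, -0.2]])

```text
t: 18.83
eef_pos: [0.5651, 0.1379, 0.2329]
tool_rot: [-0.0, 0.684, 0.73, -0.001]
contact_force: [0.9, 0.9, -0.0]
gripper_width: 0.598
```

Request:
step_arm(increments=[[0, -0.03, 0.04, 0, 0, 0, -0.2], [0, -0.06, 0.08, 0, 0, 0, -0.2], [0, -0.09, 0.1, 0, 0, 0, -0.2], [0, -0.11, 0.1, 0, 0, 0, -0.2], [0, -0.11, 0.1, 0, 0, 0, -0.2], [0, -0.11, 0.1, 0, 0, 0, -0.2], [0, -0.11, 0.1, 0, 0, 0, -0.2]])

```text
t: 19.42
eef_pos: [0.5652, 0.029, 0.331]
tool_rot: [-0.0, 0.683, 0.73, -0.0]
contact_force: [0.2, 0.6, -0.2]
gripper_width: 0.601
```

```bash
python3 - <<'E'
from h import *
import pickle
c=snap('wrist','w10.png');pickle.dump(c,open('w10.pkl','wb'))
s=snap('scene','s10.png')
o=bot.get_obs();print(o['eef_pos'],o['contact_force'],o['t'])
cv2.imwrite('pics/s10a.png',cv2.resize(cv2.imread('pics/s10.png')[120:270,160:360],None,fx=4,fy=4,interpolation=cv2.INTER_CUBIC))
cv2.imwrite('pics/w10a.png',cv2.resize(cv2.imread('pics/w10.png')[20:280,160:360],None,fx=3,fy=2.3,interpolation=cv2.INTER_CUBIC))
E
```

```text
[0.5651168  0.02986993 0.33055446] [-0.78054097  1.23164032  0.51336814] 19.5167
```

View pics/w10a.png

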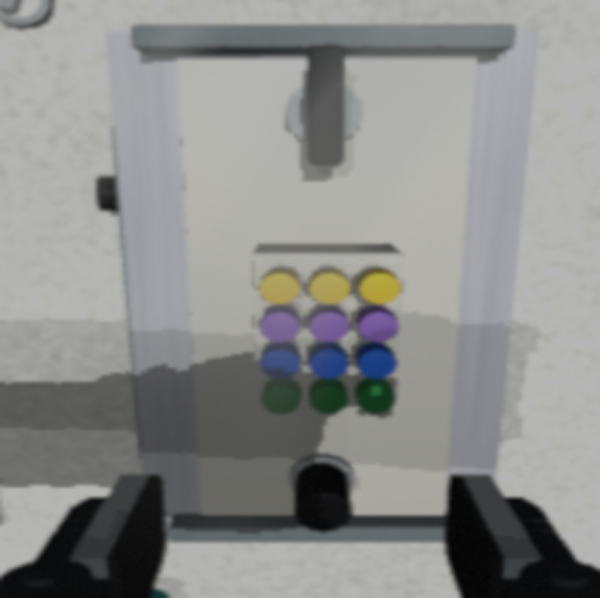

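View pics/s10a.png

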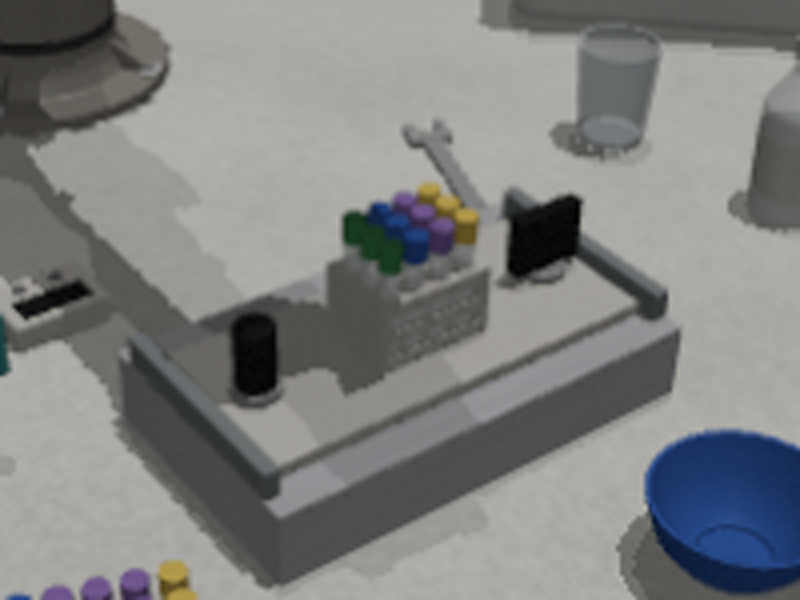

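View pics/s10.png

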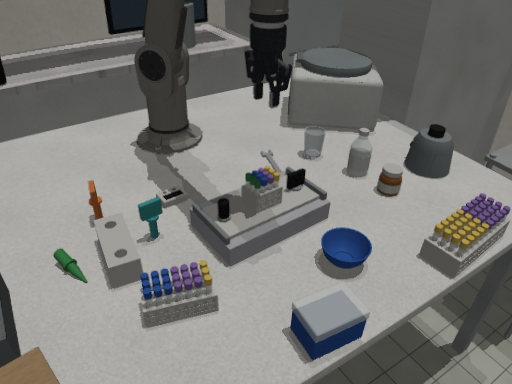

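```bash
python3 - <<'E'
from h import *
import pickle
c=pickle.load(open('w10.pkl','rb'))
f=lambda X,Y,z: at(c,(160+(X+.5)/3-.5,20+(Y+.5)/2.3-.5),z)[:2]
ex=np.array([.9976,.0685])
rail=(f(132,33,.077)+f(515,33,.077))/2
tray=(f(184,200,.065)+f(470,200,.065))/2
print('rail',rail,'tray',tray,'tray-rail along x',(tray-rail)@ex)
print('knob',f(323,512,.116),'drift collar',f(323,483,.071),'bolt collar',f(323,110,.071))
print('expected base', (rail+tray)/2)
E
```

```text
rail [0.56262629 0.17725322] tray [0.57092945 0.0897334 ] tray-rail along x 0.002288123179846691
knob [ 0.58146603 -0.0917789 ] drift collar [ 0.58253125 -0.09483089] bolt collar [0.5653572 0.139186 ]
expected base [0.56677787 0.13349331]
```

```bash
python3 -c "
from station import bot
print(bot.hand_in())"
```

```text
the job is handed in; nothing more can be done
None
```

I fitted the tapered pin in the right (−y) pair of holes, which drew the tray back from about 8 mm of slip. I then fitted the straight locking pin in the left (+y) pair, released both pins, raised the arm clear and handed in at about 19.5 s.

- **Seating:** both collars met the tray firmly when I pressed lightly, reading about 18 N for the tapered pin and 13 N for the locking pin. Forces were only a few newtons during insertion. In the last pictures both pins stand upright with their collars on the tray.
- **Tray alignment:** the last picture measured about 2.3 mm of remaining slip. That reading is good to only about 1–2 mm. With the tapered pin home, its clearance in the holes allows at most about 1.5 mm, so both are inside the 3 mm limit.
- **Other objects:** in the last scene picture I saw no bystander out of place. I did not measure their positions. The green look-alike stands on its tip in the very first picture and lies on the table in every later one. It was already down before the arm's first move, and I never touched it.

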